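# Shift the rolling mill into third and start it

### The job

Put the wire rolling mill in third gear and start it. Push the gear lever's knob along its H-shaped gate: from the left leg to the crossing channel, across to the right leg, then forward (away from the robot) until it is fully home in the third slot, without going into the fourth slot (right rear). Only then press the start button on the grey box fully down and let it come up again; push gently with the outside of the fingers, never take the lever between them, and leave the other things on the bench where they are.

Things in the scene. Friction and masses are not known exactly. Their poses are not given: they have to be found in the camera images.
- mill: rolling mill fixed to the bench: green gearbox (140 along x, 120 along y) with an H-shaped gate in the steel plate on top, 130 mm above the bench; roller stand at own x 100 to 190, 170 mm high. Base plate x -95 to 225, y -75 to 75. Origin on the bench under the centre of the H; x points forward (away from the robot, to the rollers), y left, z up; yawed up to 0.3 rad either way
- select (a joint): sideways lean of the gear lever, rad: -0.2 = in the left (+y) leg of the H, +0.2 = in the right (-y) leg, with hard stops. Changes only while the lever is in the crossing channel (shift within about 0.02 of 0; rounded corners lead it in from about 0.06). Friction holds it where it is left; about 2 N at the knob moves it
- shift (a joint): fore-and-aft lean of the gear lever, rad: 0 = crossing channel, +0.25 = forward end of a slot (away from the robot), -0.25 = rear end, hard stops. Slots: first left forward, second left rear, third right forward, fourth right rear. Starts anywhere in the left leg. Friction holds it where it is left; about 2 N at the knob moves it
- knob (a point): centre of the lever's black ball knob, 36 mm across, on a 10 mm steel stalk (18 mm collar from 14 to 26 mm below the ball's centre). The lever pivots 30 mm above the bench under the centre of the H, 170 mm from the ball's centre, so this is 200 mm above the bench when upright; 0.1 rad moves it 17 mm. Its z axis runs up the stalk
- third_home (a point): the point in the air where the knob's centre is when the lever is fully home in the third slot (42 mm forward, 33 mm right of the centre of the H, 191 mm above the bench)
- start (a joint): travel of the start button, m: 0 = up, 0.006 = fully down; springs back; about 5 N when fully down
- start_top (a point): centre of the top face of the start button, a round black push button 38 mm across in a steel collar, facing up on the small grey box (90 by 75 by 50 mm) that is fixed to the bench beside the mill, on its left or right
- spool: white plastic bobbin with a blue top, 40 mm across, 35 high; a bystander, to be left alone; origin under its centre
- jar: small glass jar with a metal cap, 44 mm across, 55 high; a bystander, to be left alone; origin under its centre
- driver: screwdriver lying down, about 170 mm long; a bystander, to be left alone; origin at the middle of its length, underside
- mug: pink mug, 84 mm across, 92 high; a bystander, to be left alone; origin under its centre
- tape: roll of paper tape lying flat, 80 mm across, 24 high; a bystander, to be left alone; origin under its centre
- pliers: pliers lying down, red handles, about 150 mm long; a bystander, to be left alone; origin at its joint, underside
- sizer: wooden ring cone on a round foot 56 mm across, 80 high; a bystander, to be left alone; origin under its centre

How it is judged (in metres and radians):
On the way, in this order (a step that is already met when the one before it is completed fails the run):
1. the lever is across, in the right leg of the gate (value of joint select above 0.12 rad and value of joint shift between -0.1 and 0.12 rad).
2. the lever is home in the third slot (value of joint select above 0.15 rad and value of joint shift above 0.2 rad), for 0.1 s.
3. the start button is pressed fully down with the lever in third (all of step 2 and value of joint start above 0.0045 m), for 0.05 s.
At the end, for the whole second after the job is handed in: The lever stands at rest in the third slot (select above 0.15 rad, shift above 0.20 rad of 0.25) and the start button is up again (less than 2 mm down) (all of step 2 and value of joint start below 0.002 m and velocity of joint select between -0.05 and 0.05 rad/s and velocity of joint shift between -0.05 and 0.05 rad/s); the robot touches nothing.
It fails at once if the lever goes into the fourth slot (right rear) (value of joint select above 0.1 rad and value of joint shift below -0.1 rad).
It fails at once if the start button is pressed while the lever is not in third (value of joint start above 0.003 m and not (value of joint select above 0.15 rad and value of joint shift above 0.2 rad)).
It fails at once if the lever is taken between the fingers (x of the grasp point in the frame of knob between -0.01 and 0.01 m and y of the grasp point in the frame of knob between -0.01 and 0.01 m and z of the grasp point in the frame of knob between -0.06 and 0.028 m).
It fails at once if the lever is pushed with more than 40 N (contact force between the fingers and shift above 40 N).
It fails at once if another thing on the bench is moved more than 20 mm or lifted (distance of any of spool, jar, driver, mug, tape, pliers, sizer from where it was at the start of the episode above 0.02 m).
It also fails if it takes over 58 s, if anything falls off the work surface, if the arm or the gripper's body presses on something with over 40 N, if the wrist force passes 120 N, or if a joint passes its speed limit or range.

### The arm

A 7-joint arm with a two-finger parallel gripper is mounted at the origin on the work surface. World frame = base frame: x ahead of the robot, y to its left, z up, the work surface at z = 0. Lengths are in m, angles in degrees, forces in N, time in s.
With the tool pointing down it reaches from about 0.4 to 0.925 m from the base axis. Payload 4.1 kg.
Tool frame: the origin (TCP) lies at the very end of the fingers, on their centre line; the grasp point (between the pads) lies 19 mm behind it; z points along the fingers, y is the direction in which the jaws open and shut (so a half turn about z gives the same grasp; the last joint's range is limited). The gripper opens to 85 mm and grips with 20 to 120 N. Pads are 22 mm wide; open, the fingers measure 114 mm over their backs; the gripper's body (76 mm by 85 mm) begins 54 mm behind the grasp point. The pads swing forward as they close: fully open they stand 13 mm farther back than shut.
Start: joints at [60.905, 22.827, 2.584, 88.041, -1.071, 69.15, -2.905], TCP at [0.258, -0.596, 0.231] pointing down, gripper open.
Joint ranges: [-161.44, 161.44], [-28.35, 127.94], [-78.24, 83.42], [0, 140.83], [-78.03, 258.03], [13.02, 114.36], [-168.23, 168.23]. Speed limits (degrees/s): [147.25, 147.25, 180, 180, 180, 180, 180].

### API

Orientations are given as [roll, pitch, yaw] about the fixed x, y, z axes, in that order (R = Rz(yaw) Ry(pitch) Rx(roll)).
In Python, from cell import ctrl gives the robot as it stands.
- The arm moves only by the tool play_rows, never from a script. Its argument "series" is a list of rows, each a list of 7 numbers: the shift along the tool's x, y, z in m, then the turn, a rotation vector about the tool's x, y, z in degrees, then the finger opening in m, from 0 to 0.0854. A call has 1 to 20 rows; each row shifts and turns the commanded pose from where the row before left it, along the tool's axes as they then stand; what a row does not reach is not made up. A row lasts 1/10 s, in which the tool goes at most 50 mm and 8.59 degrees, less where a joint would pass 70% of its speed; a pose out of reach is approached as far as the arm can. A call is refused whole if a number of a shift passes 0.05 or a number of a turn 8.59, either way. A call with a gripper value outside its range is refused whole. The fingers move at their own pace and stop on an object; "newtons" is the grip in N (left out, the last holds). Time passes only in rows, so rows that do not move let the fingers close. It gives the time, the measured TCP pose, the force and the opening at its end, in the units of the state.
- ctrl.state(): the state, without advancing time (a new reading comes with each control period).
- ctrl.camera(name): name is "side" or "top" or "wrist"; returns a dict with "color" (420x560x3 uint8, red, green, blue), "z_map" (420x560 float32, m along the optical axis (not along the pixel's ray), 0 where there is no reading), "camera_matrix" (3x3 intrinsics, pixels), "rvec" (rotation vector, rad) and "tvec" (3), from world to camera coordinates, as OpenCV has them. Camera axes: x right, y down, z forward; pixel columns grow to the right and rows downward; lengths in m; the calibration is good to about 2 mm. The wrist camera is an equidistant fisheye: a pixel r from the principal point sees the ray r / f radians off the axis. A picture is of the moment at which its call begins.
- ctrl.close_job(): hands the job in, once; it reports no verdict.
The state is a dict: "time": time; "qpos": joint angles; "qvel": joint speeds; "tau": joint torques, N m; "ee_pos": TCP position; "ee_rot": TCP orientation; "contact_force": force on the tool from outside, world axes, zero at the start; "wrist_torque": the same for the moment, N m; "grip_width": finger opening in m.
Only numpy, scipy, OpenCV 4.12 (cv2) and the standard library are available. Lean on these libraries where they do the work, as an engineer would, in place of code of your own. Each camera call takes 0.05 s, during which the arm holds its last target. There are 200 camera calls.

## Working session

There is one attempt and no reset: what is moved stays moved. The work goes in short steps, Python scripts to look and compute and a tool call to move; the robot and the scene stay as the last step left them, time stands still between calls to the robot, and variables do not carry over. Pictures are saved under pics/ and viewed, about 8 in all and at most 12, crops included, and the job is handed in when it is done.

Besides the shell and the picture viewer there is one more tool, called after "Request:" as name([rows], argument=value, ...), one row to a line, values as JSON. play_rows: Moves the arm, as the interface text tells. Its arguments: {"type":"object","properties":{"series":{"type":"array"},"newtons":{"type":"number"}},"required":["series"]}

```bash
ls; mkdir -p pics
cat > h.py <<'E'
import numpy as np, cv2
from cell import ctrl
def cam(n):
    c=ctrl.camera(n); c['R']=cv2.Rodrigues(np.array(c['rvec'],float))[0]; c['t']=np.array(c['tvec'],float).ravel(); return c
def save(c,f): cv2.imwrite('pics/'+f,c['color'][:,:,::-1])
def pts(c):
    K=c['camera_matrix']; z=c['z_map'].astype(float); v,u=np.mgrid[:z.shape[0],:z.shape[1]]
    P=np.stack([(u-K[0,2])/K[0,0]*z,(v-K[1,2])/K[1,1]*z,z],-1)
    return (P-c['t'])@c['R']
def ray(c,u,v):
    K=c['camera_matrix']; d=np.array([(u-K[0,2])/K[0,0],(v-K[1,2])/K[1,1],1.])@c['R']
    return -c['R'].T@c['t'], d
def on(c,u,v,h):
    o,d=ray(c,u,v); return o+d*(h-o[2])/d[2]
E
python3 - <<'E'
from h import *
for n in('top','side'):
    c=cam(n); save(c,n+'1.png'); np.savez('pics/'+n+'1.npz',**c); print(n,-c['R'].T@c['t'],c['R'][2])
s=ctrl.state(); print(s['time'],s['ee_pos'],s['ee_rot'],s['contact_force'],s['grip_width'])
E
```

```text
pics
top [0.28201829 0.02611279 1.19438229] [ 0.18406115 -0.02674234 -0.98255094]
side [ 0.35998078 -0.93973081  1.02883708] [ 0.08729521  0.71977009 -0.68870208]
0.1 [ 0.25818303 -0.59591576  0.23038187] [-1.79901185e+02  6.09153646e-03  2.34285985e+01] [-0.06000011 -0.14012982 -0.15355235] 0.08572332755775228
```

View pics/top1.png

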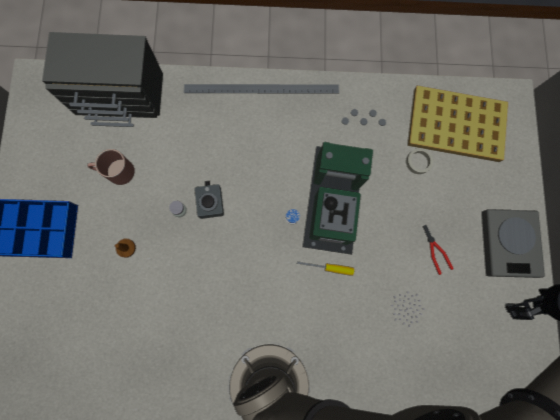

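View pics/side1.png

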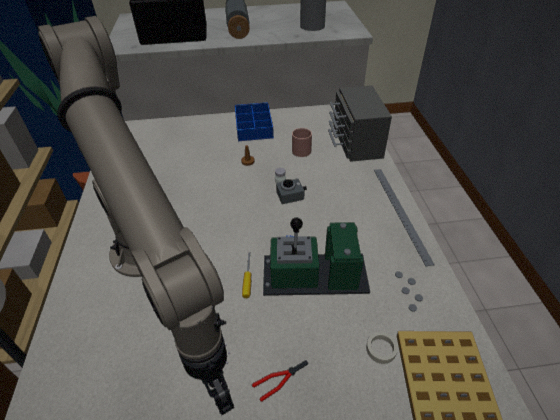

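The top view shows the knob at about (331,203) over the H at about (339,213), the button box at about (208,200) with the jar to its left at (177,208), the spool at (292,215), and the screwdriver at (325,268). The side view shows the knob at about (297,223).

Run:
```python
from h import *
T=dict(np.load('pics/top1.npz')); S=dict(np.load('pics/side1.npz'))
P=pts(T); rgb=T['color'].astype(int)
roi=np.zeros(P.shape[:2],bool); roi[135:260,300:380]=1
g=roi&(rgb[...,1]>rgb[...,0]+20)&(abs(P[...,2]-0.17)<.008)
for nm,m in(('gearbox+plate top z.13',roi&(abs(P[...,2]-.13)<.006)),('stand z.17',g),('base',roi&(P[...,2]>.004)&(P[...,2]<.03)&(rgb.sum(2)<250))):
    q=P[m][:,:2].astype(np.float32); 
    print(nm,len(q),np.median(P[m][:,2]),cv2.minAreaRect(q),q.mean(0))
k=roi&(P[...,2]>.183); k[:185]=0; k[225:]=0
q=P[k]; print('knob top cam',len(q),q.min(0),q.max(0),q.mean(0))
def circ(c,u0,u1,v0,v1,h,mask=None):
    pass
# sphere fit from both cams
from scipy.optimize import least_squares
for n,c,(v0,v1,u0,u1) in(('top',T,(190,218,318,345)),('side',S,(212,236,286,308))):
    Q=pts(c)[v0:v1,u0:u1]; col=c['color'][v0:v1,u0:u1].astype(int)
    m=(col.max(2)<75)&(Q[...,2]>.165)&(Q[...,2]<.225); q=Q[m]
    vv,uu=np.nonzero(m); (cu,cv),r=cv2.minEnclosingCircle(np.stack([uu,vv],1).astype(np.float32))
    f=least_squares(lambda x:np.linalg.norm(q-x,axis=1)-.018,q.mean(0)+[0,0,-.01],loss='soft_l1',f_scale=.003)
    print(n,len(q),'fit',f.x,'px',cu+u0,cv+v0,r,'ray@.195',on(c,cu+u0,cv+v0,.195))
# box
B=P[175:230,185:235]; m=abs(B[...,2]-.05)<.006; print('box',m.sum(),cv2.minAreaRect(B[m][:,:2].astype(np.float32)))
m2=B[...,2]>.057; print('btn',m2.sum(),B[m2].min(0) if m2.any() else 0,B[m2].max(0),np.median(B[m2],0))
for n,c,(v0,v1,u0,u1) in(('t_crop',T,(130,290,160,390)),('s_crop',S,(160,300,230,390))):
    cv2.imwrite(f'pics/{n}.png',cv2.resize(c['color'][v0:v1,u0:u1,::-1],None,fx=3.4,fy=3.4,interpolation=cv2.INTER_CUBIC))
```

```text
gearbox+plate top z.13 869 0.1295277998452314 ((0.5428327918052673, -0.17913946509361267), (0.13589505851268768, 0.23333093523979187), 83.1321792602539) [ 0.47725633 -0.17445002]
stand z.17 881 0.16375397639191588 ((0.6193196177482605, -0.1896386295557022), (0.1356520652770996, 0.07295945286750793), 82.56057739257812) [ 0.61954695 -0.18757935]
base 1226 0.011613331446670244 ((0.5411062240600586, -0.18024420738220215), (0.149333655834198, 0.3203957676887512), 83.4471435546875) [ 0.5012966  -0.15652606]
knob top cam 163 [ 0.28201829 -0.15742079  0.19254814] [0.50567641 0.02611279 1.19438229] [ 0.4685005  -0.12380296  0.29243403]
top 149 fit [ 0.4884653  -0.13954434  0.19588301] px 330.0 202.89999961853027 7.000814437866211 ray@.195 [ 0.48850652 -0.14009344  0.195     ]
side 138 fit [ 0.48897103 -0.1405554   0.19659127] px 295.5 225.8125 8.202853202819824 ray@.195 [ 0.48661199 -0.14709575  0.195     ]
box 481 ((0.5168635845184326, 0.19533789157867432), (0.0891864225268364, 0.07475917041301727), 8.839255332946777)
btn 276 [0.28201829 0.02611279 0.05741789] [0.54665322 0.21899037 1.19438229] [0.50594827 0.1912457  0.06773732]
```

View pics/t_crop.png

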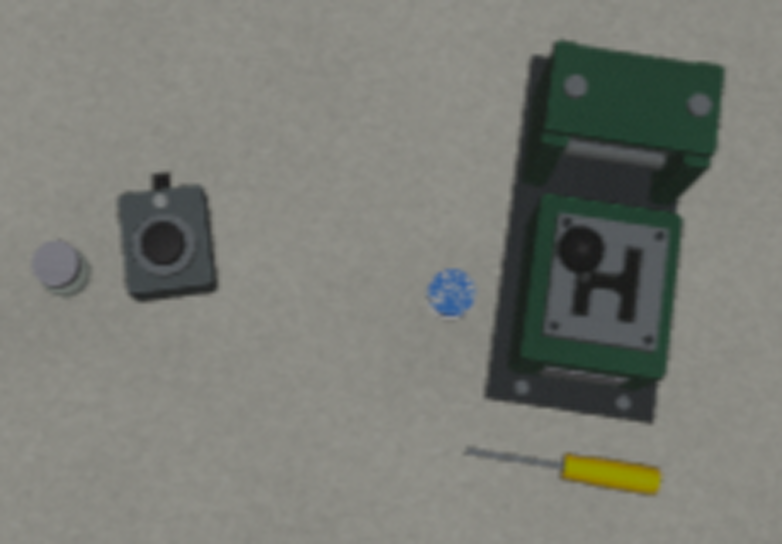

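Knob fits from both cameras agree, and its height of 0.196 is plausible. The base plate measures 320 x 149 mm, as it should. That gives a mill origin of about (0.4765, -0.1728), yaw -6.55°, and the knob at own (8, 34) mm, so it is in the left leg with shift about +0.05. Now I'll align the tool with the mill, close the fingers and go above the front of the knob.

Request:
play_rows([
  [0, 0, -0.035, 0, 0, 7.5, 0],
  [0, 0, -0.035, 0, 0, 7.5, 0],
  [0, 0, 0, 0, 0, 7.5, 0],
  [0, 0, 0, 0, 0, 7.5, 0],
  [0.016, -0.0343, 0, 0, 0, 0, 0],
  [0.016, -0.0343, 0, 0, 0, 0, 0],
  [0.016, -0.0343, 0, 0, 0, 0, 0],
  [0.016, -0.0343, 0, 0, 0, 0, 0],
  [0.016, -0.0343, 0, 0, 0, 0, 0],
  [0.016, -0.0343, 0, 0, 0, 0, 0],
  [0.016, -0.0343, 0, 0, 0, 0, 0],
  [0.016, -0.0343, 0, 0, 0, 0, 0],
  [0.016, -0.0343, 0, 0, 0, 0, 0],
  [0.016, -0.0343, 0, 0, 0, 0, 0],
  [0.016, -0.0343, 0, 0, 0, 0, 0],
  [0.016, -0.0343, 0, 0, 0, 0, 0],
  [0.016, -0.0343, 0, 0, 0, 0, 0],
  [0.016, -0.0343, 0, 0, 0, 0, 0],
  [0, 0, 0, 0, 0, 0, 0],
  [0, 0, 0, 0, 0, 0, 0],
], newtons=40)

```text
time: 2.1
ee_pos: [0.5358, -0.1442, 0.3007]
ee_rot: [180.0, 0.1, -6.4]
contact_force: [-0.3, -0.9, 1.0]
grip_width: -0.0001
```

```bash
cat >> h.py <<'E'
O=np.array([.4765,-.1728]); a=np.radians(-6.55); A=np.array([[np.cos(a),np.sin(a)],[-np.sin(a),np.cos(a)]])
def own(p): return np.r_[A@(np.array(p)[:2]-O),p[2]]
def st():
    s=ctrl.state(); print('t',round(s['time'],2),'own mm',np.round(own(s['ee_pos'])*1000,1),'rot',np.round(s['ee_rot'],1),'F',np.round(s['contact_force'],1),'w',round(s['grip_width'],4))
E
python3 - <<'E'
from h import *
st(); c=cam('side'); save(c,'s2.png'); cv2.imwrite('pics/s2c.png',cv2.resize(c['color'][130:310,200:400,::-1],None,fx=3,fy=3))
print('box in own frame',own([.5169,.1953,.05]),own([.506,.191,.068]))
E
```

```text
t 2.1 own mm [ 55.7  35.1 300.7] rot [ 1.8e+02  1.0e-01 -6.4e+00] F [-0.3 -0.9  1. ] w -0.0001
box in own frame [-0.00185295  0.37030573  0.05      ] [-0.0121913   0.36479044  0.068     ]
```

View pics/s2c.png

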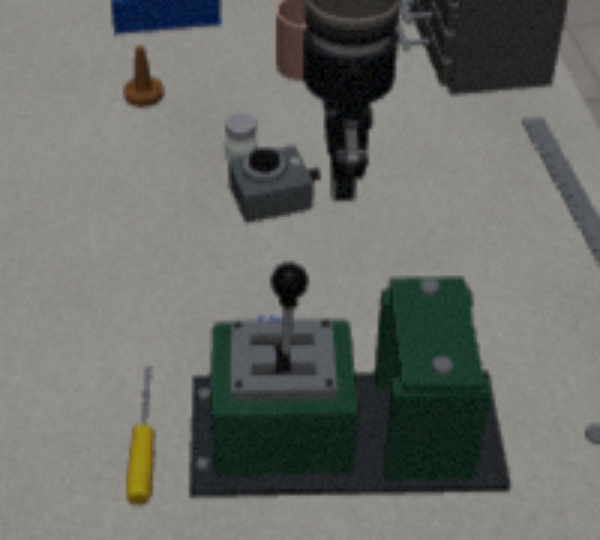

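The picture shows the closed fingers forward of and above the knob, at about (345,190) in the crop, and clear of the stand. Next I'll descend in front of the knob and nudge it back.

Request:
play_rows([
  [0, 0, 0.03, 0, 0, 0, 0],
  [0, 0, 0.03, 0, 0, 0, 0],
  [0, 0.001, 0.03, 0, 0, 0, 0],
  [0, 0, 0.028, 0, 0, 0, 0],
  [0, 0, 0, 0, 0, 0, 0],
  [-0.005, 0, 0, 0, 0, 0, 0],
  [-0.005, 0, 0, 0, 0, 0, 0],
  [-0.003, 0, 0, 0, 0, 0, 0],
  [-0.003, 0, 0, 0, 0, 0, 0],
  [-0.003, 0, 0, 0, 0, 0, 0],
  [-0.002, 0, 0, 0, 0, 0, 0],
  [0, 0, 0, 0, 0, 0, 0],
])

```text
time: 3.35
ee_pos: [0.5159, -0.1437, 0.1841]
ee_rot: [180.0, -0.2, -6.6]
contact_force: [2.2, -0.6, 1.2]
grip_width: -0.0
```

```bash
cat >> h.py <<'E'
from scipy.optimize import least_squares
def knob(n='side',near=(0,0),r=.04):
    c=cam(n); Q=pts(c); col=c['color'].astype(int).max(2)
    q0=np.r_[O+A.T@np.array(near),.196]
    m=(c['z_map']>0)&(col<75)&(np.linalg.norm(Q-q0,axis=2)<r)&(Q[...,2]>.176)
    return own(q0), c, Q, m
E
python3 - <<'E'
from h import *
st(); c=cam('side'); save(c,'s3.png'); cv2.imwrite('pics/s3c.png',cv2.resize(c['color'][160:310,220:400,::-1],None,fx=3.3,fy=3.3))
E
```

```text
t 3.35 own mm [ 35.8  33.4 184.1] rot [180.   -0.2  -6.6] F [ 2.2 -0.6  1.2] w -0.0
```

View pics/s3c.png

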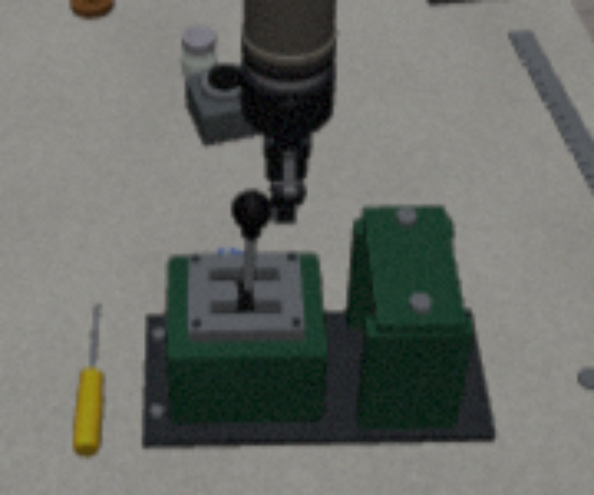

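The fingertips at (287,208) in the crop now touch the front of the ball at (251,212), and the force reads 2.2 N. The knob still has about 6 mm to go.

Request:
play_rows([
  [-0.002, 0, 0, 0, 0, 0, 0],
  [-0.002, 0, 0, 0, 0, 0, 0],
  [-0.002, 0, 0, 0, 0, 0, 0],
  [0, 0, 0, 0, 0, 0, 0],
  [0, 0, 0, 0, 0, 0, 0],
])

```text
time: 3.9
ee_pos: [0.5088, -0.1429, 0.1832]
ee_rot: [180.0, 0.0, -6.6]
contact_force: [2.0, 0.8, 1.8]
grip_width: -0.0002
```

Run:
```python
from h import *
st()
for n in('side','top'):
    c=cam(n); Q=pts(c); P=(Q.reshape(-1,3)[:,:2]-O)@A.T; x=P[:,0].reshape(420,560);y=P[:,1].reshape(420,560)
    m=(c['z_map']>0)&(c['color'].max(2)<75)&(x>-.03)&(x<.018)&(y>.0)&(y<.06)&(Q[...,2]>.18)
    q=Q[m]
    if len(q)>20:
        f=least_squares(lambda p:np.linalg.norm(q-p,axis=1)-.018,q.mean(0)-[0,0,.01],loss='soft_l1',f_scale=.003)
        print(n,len(q),own(f.x))
```

```text
t 3.9 own mm [ 28.7  33.3 183.2] rot [180.    0.   -6.6] F [2.  0.8 1.8] w -0.0002
side 675 [0.00522004 0.01444879 0.37390775]
top 251 [-0.00135783  0.03867159  0.22892371]
```

Now I'll go around to the left side of the knob and remeasure it on the way.

Request:
play_rows([
  [0.015, 0, 0, 0, 0, 0, 0],
  [0, -0.025, 0, 0, 0, 0, 0],
  [0, -0.025, 0, 0, 0, 0, 0],
  [-0.021, 0, 0, 0, 0, 0, 0],
  [-0.021, 0, 0, 0, 0, 0, 0],
  [0, 0, 0, 0, 0, 0, 0],
])

```text
time: 4.6
ee_pos: [0.484, -0.0899, 0.1821]
ee_rot: [179.9, 0.3, -6.6]
contact_force: [1.1, -0.5, -0.4]
grip_width: 0.0
```

```bash
cat >> h.py <<'E'
def kn(n,x0,x1,y0,y1):
    c=cam(n); Q=pts(c); P=(Q.reshape(-1,3)[:,:2]-O)@A.T; x=P[:,0].reshape(420,560);y=P[:,1].reshape(420,560)
    m=(c['z_map']>0)&(c['color'].max(2)<75)&(x>x0)&(x<x1)&(y>y0)&(y<y1)&(Q[...,2]>.18)&(Q[...,2]<.222)
    q=Q[m]
    if len(q)<20: print(n,'few',len(q)); return c
    f=least_squares(lambda p:np.linalg.norm(q-p,axis=1)-.018,q.mean(0)-[0,0,.01],loss='soft_l1',f_scale=.003)
    print(n,len(q),'knob own mm',np.round(own(f.x)*1000,1),'rms',np.sqrt(np.mean(f.fun**2))); return c
E
python3 - <<'E'
from h import *
st(); kn('side',-.03,.03,.0,.055); kn('top',-.03,.03,.0,.055)
E
```

```text
t 4.6 own mm [ -2.   83.2 182.1] rot [179.9   0.3  -6.6] F [ 1.1 -0.5 -0.4] w 0.0
side 120 knob own mm [  1.2  34.7 197.9] rms 0.0015857870112202276
top few 0
```

The knob is at own (1.2, 34.7) mm, inside the crossing. Next I'll push it right.

Request:
play_rows([
  [0.001, 0.008, 0, 0, 0, 0, 0],
  [0.001, 0.005, 0, 0, 0, 0, 0],
  [0, 0.003, 0, 0, 0, 0, 0],
  [0, 0.003, 0, 0, 0, 0, 0],
  [0, 0.003, 0, 0, 0, 0, 0],
  [0, 0.003, 0, 0, 0, 0, 0],
  [0, 0.003, 0, 0, 0, 0, 0],
  [0, 0.003, 0, 0, 0, 0, 0],
  [0, 0, 0, 0, 0, 0, 0],
])

```text
time: 5.6
ee_pos: [0.4864, -0.1218, 0.1834]
ee_rot: [180.0, -0.0, -6.6]
contact_force: [-0.1, 2.5, 1.9]
grip_width: -0.0001
```

Run:
```python
from h import *
st(); kn('side',-.03,.03,-.02,.035)
```

```text
t 5.6 own mm [  4.   51.8 183.4] rot [180.   -0.   -6.6] F [-0.1  2.5  1.9] w -0.0001
side 127 knob own mm [  1.4  22.9 199.8] rms 0.0015784417735396836
```

The lever is crossing at 2.5 N, with about 56 mm left.

Request:
play_rows([
  [-0.001, 0.004, 0, 0, 0, 0, 0],
  [-0.001, 0.004, 0, 0, 0, 0, 0],
  [0, 0.004, 0, 0, 0, 0, 0],
  [0, 0.004, 0, 0, 0, 0, 0],
  [0, 0.004, 0, 0, 0, 0, 0],
  [0, 0.004, 0, 0, 0, 0, 0],
  [0, 0.004, 0, 0, 0, 0, 0],
  [0, 0.004, 0, 0, 0, 0, 0],
  [0, 0.004, 0, 0, 0, 0, 0],
  [0, 0.004, 0, 0, 0, 0, 0],
  [0, 0.004, 0, 0, 0, 0, 0],
  [0, 0.003, 0, 0, 0, 0, 0],
  [0, 0.002, 0, 0, 0, 0, 0],
  [0, 0, 0, 0, 0, 0, 0],
])

```text
time: 7.05
ee_pos: [0.4784, -0.1701, 0.183]
ee_rot: [180.0, 0.0, -6.6]
contact_force: [0.4, 0.8, 0.2]
grip_width: 0.0001
```

Run:
```python
from h import *
st(); kn('side',-.03,.03,-.06,-.013)
```

```text
t 7.05 own mm [  1.6   2.9 183. ] rot [180.    0.   -6.6] F [0.4 0.8 0.2] w 0.0001
side 133 knob own mm [  1.2 -25.7 199.9] rms 0.0016382947388437169
```

Request:
play_rows([
  [0, 0.002, 0, 0, 0, 0, 0],
  [0, 0.002, 0, 0, 0, 0, 0],
  [0, 0.002, 0, 0, 0, 0, 0],
  [0, 0.001, 0, 0, 0, 0, 0],
  [0, 0, 0, 0, 0, 0, 0],
])

```text
time: 7.6
ee_pos: [0.4778, -0.1768, 0.1832]
ee_rot: [180.0, 0.0, -6.6]
contact_force: [-0.5, 0.9, -1.0]
grip_width: -0.0
```

Run:
```python
from h import *
st(); kn('side',-.03,.03,-.065,-.018)
```

```text
t 7.6 own mm [  1.7  -3.8 183.2] rot [180.    0.   -6.6] F [-0.5  0.9 -1. ] w -0.0
side 132 knob own mm [  0.6 -32.6 198.3] rms 0.0015085981791173597
```

Request:
play_rows([
  [0, 0.001, 0, 0, 0, 0, 0],
  [0, 0, 0, 0, 0, 0, 0],
  [0, -0.02, 0, 0, 0, 0, 0],
  [0, -0.005, 0, 0, 0, 0, 0],
  [-0.025, 0, 0, 0, 0, 0, 0],
  [-0.025, 0, 0, 0, 0, 0, 0],
  [0, 0.025, 0, 0, 0, 0, 0],
  [0, 0.029, 0, 0, 0, 0, 0],
  [0, 0, 0, 0, 0, 0, 0],
  [0.01, 0, 0, 0, 0, 0, 0],
  [0.004, 0, 0, 0, 0, 0, 0],
  [0.004, 0, 0, 0, 0, 0, 0],
  [0.004, 0, 0, 0, 0, 0, 0],
  [0.004, 0, 0, 0, 0, 0, 0],
  [0.004, 0, 0, 0, 0, 0, 0],
  [0, 0, 0, 0, 0, 0, 0],
])

```text
time: 9.25
ee_pos: [0.455, -0.2039, 0.1832]
ee_rot: [-180.0, 0.0, -6.5]
contact_force: [-1.9, 0.3, 1.7]
grip_width: 0.0003
```

Run:
```python
from h import *
st(); kn('side',-.007,.05,-.065,-.005)
```

```text
t 9.25 own mm [-17.8 -33.3 183.2] rot [-180.     0.    -6.5] F [-1.9  0.3  1.7] w 0.0003
side 127 knob own mm [ 10.6 -33.1 198.2] rms 0.0015307970313265262
```

Request:
play_rows([
  [0.004, 0, 0, 0, 0, 0, 0],
  [0.004, 0, 0, 0, 0, 0, 0],
  [0.004, 0, 0, 0, 0, 0, 0],
  [0.004, 0, 0, 0, 0, 0, 0],
  [0.004, 0, 0, 0, 0, 0, 0],
  [0.003, 0, 0, 0, 0, 0, 0],
  [0.003, 0, 0, 0, 0, 0, 0],
  [0.002, 0, 0, 0, 0, 0, 0],
  [0.002, 0, 0, 0, 0, 0, 0],
  [0.001, 0, 0, 0, 0, 0, 0],
  [0, 0, 0, 0, 0, 0, 0],
])

```text
time: 10.4
ee_pos: [0.4855, -0.2077, 0.1833]
ee_rot: [180.0, -0.0, -6.6]
contact_force: [-0.9, 0.8, -2.4]
grip_width: 0.0003
```

Run:
```python
from h import *
st(); kn('side',.024,.08,-.065,-.005)
```

```text
t 10.4 own mm [ 12.9 -33.7 183.3] rot [180.   -0.   -6.6] F [-0.9  0.8 -2.4] w 0.0003
side 122 knob own mm [ 40.8 -32.  193.5] rms 0.0014253237394231655
```

Request:
play_rows([
  [0.001, 0, 0, 0, 0, 0, 0],
  [0.001, 0, 0, 0, 0, 0, 0],
  [0.001, 0, 0, 0, 0, 0, 0],
  [0, 0, 0, 0, 0, 0, 0],
  [0, 0, 0, 0, 0, 0, 0],
])

```text
time: 10.95
ee_pos: [0.4883, -0.208, 0.1833]
ee_rot: [180.0, 0.0, -6.6]
contact_force: [-2.5, -0.4, -1.2]
grip_width: 0.0001
```

Request:
play_rows([
  [0.001, 0, 0, 0, 0, 0, 0],
  [0.001, 0, 0, 0, 0, 0, 0],
  [0, 0, 0, 0, 0, 0, 0],
])

```text
time: 11.25
ee_pos: [0.4899, -0.2082, 0.183]
ee_rot: [-180.0, 0.1, -6.6]
contact_force: [-4.5, 0.6, -2.1]
grip_width: -0.0001
```

Run:
```python
from h import *
st(); kn('side',.028,.08,-.065,-.005)
```

```text
t 11.25 own mm [ 17.3 -33.6 183. ] rot [-1.8e+02  1.0e-01 -6.6e+00] F [-4.5  0.6 -2.1] w -0.0001
side 113 knob own mm [ 44.3 -31.8 192.7] rms 0.0014492600948691735
```

The force is up at 4.5 N and the knob is at about x=42 to 44 mm, so it has reached the stop. I'll back off, lift, and verify while measuring the button.

Request:
play_rows([
  [-0.01, 0, 0, 0, 0, 0, 0],
  [-0.025, 0, 0, 0, 0, 0, 0],
  [0, 0, -0.04, 0, 0, 0, 0],
  [0, 0, -0.04, 0, 0, 0, 0],
  [0, -0.03, 0, 0, 0, 0, 0],
  [0, -0.05, 0, 0, 0, 0, 0],
  [0, -0.05, 0, 0, 0, 0, 0],
  [0, -0.03, 0, 0, 0, 0, 0],
  [0, 0, 0, 0, 0, 0, 0],
])

```text
time: 12.2
ee_pos: [0.4759, -0.0396, 0.265]
ee_rot: [-179.9, -0.4, -6.0]
contact_force: [0.2, -1.0, -0.1]
grip_width: 0.0001
```

Run:
```python
from h import *
st(); kn('side',.01,.08,-.065,-.005); c=kn('top',.01,.08,-.065,-.005)
cv2.imwrite('pics/t4c.png',cv2.resize(c['color'][150:270,160:380,::-1],None,fx=3.4,fy=3.4))
T=dict(np.load('pics/top1.npz')); S=dict(np.load('pics/side1.npz'))
for n,c in(('top',T),('side',S)):
    Q=pts(c); m=(c['z_map']>0)&(np.hypot(Q[...,0]-.506,Q[...,1]-.191)<.03)&(Q[...,2]>.05)&(Q[...,2]<.09)&(c['color'].max(2)<50)
    m=m.astype(np.uint8); k,l,s,ce=cv2.connectedComponentsWithStats(m); i=1+s[1:,4].argmax(); z=np.median(Q[l==i][:,2])
    v,u=np.nonzero(l==i); print(n,s[i],ce[i],'z',z,'on plane',on(c,*ce[i],z),'mean',Q[l==i].mean(0),'ext',np.ptp(Q[l==i],axis=0), 'zpct',np.percentile(Q[l==i][:,2],[5,50,95]))
```

```text
t 12.2 own mm [-15.8 132.3 265. ] rot [-179.9   -0.4   -6. ] F [ 0.2 -1.  -0.1] w 0.0001
side 129 knob own mm [ 44.  -31.9 192.7] rms 0.001288505753670628
top 152 knob own mm [ 43.6 -32.6 190.7] rms 0.0013231799251450526
top [202 195  12  13 118] [207.44067797 201.25423729] z 0.07071739339760452 on plane [0.50761191 0.19240339 0.07071739] mean [0.50760416 0.19238629 0.07080834] ext [0.03541555 0.03249714 0.01264083] zpct [0.06687677 0.07071739 0.07456175]
side [283 180  10   8  65] [287.69230769 183.16923077] z 0.07266168935317296 on plane [0.51017944 0.18680551 0.07266169] mean [0.5103074  0.18775302 0.07188234] ext [0.03425727 0.03438108 0.01661281] zpct [0.06367533 0.07266169 0.07685665]
```

View pics/t4c.png

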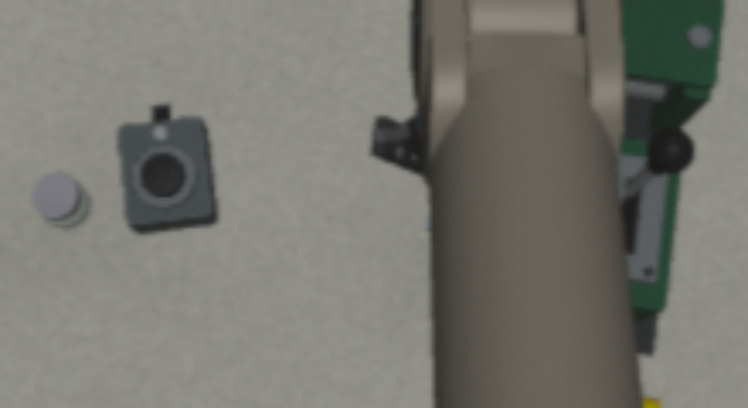

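The top picture shows the knob at (670,150) in the crop, forward right in the third slot. The box at (165,175) and the jar have not moved. The button measures about (0.508, 0.191, 0.071), with a diameter of about 35 mm. I'll go over it now.

Request:
play_rows([
  [0.001, -0.04, 0, 0, 0, 0, 0],
  [0.001, -0.04, 0, 0, 0, 0, 0],
  [0.001, -0.04, 0, 0, 0, 0, 0],
  [0.001, -0.04, 0, 0, 0, 0, 0],
  [0.001, -0.04, 0, 0, 0, 0, 0],
  [0.001, -0.033, 0, 0, 0, 0, 0],
  [0, 0, 0, 0, 0, 0, 0],
  [0, 0, 0.045, 0, 0, 0, 0],
  [0, 0, 0.045, 0, 0, 0, 0],
  [0, 0, 0.045, 0, 0, 0, 0],
  [0, 0, 0.035, 0, 0, 0, 0],
  [0, 0, 0, 0, 0, 0, 0],
  [0, 0, 0, 0, 0, 0, 0],
])

```text
time: 13.6
ee_pos: [0.5077, 0.1841, 0.0939]
ee_rot: [180.0, -0.1, -6.7]
contact_force: [0.1, -0.1, 0.2]
grip_width: 0.0001
```

Run:
```python
from h import *
st(); c=cam('side'); print(ctrl.state()['ee_pos']); cv2.imwrite('pics/s5c.png',cv2.resize(c['color'][130:230,230:350,::-1],None,fx=5,fy=5))
```

```text
t 13.6 own mm [ -9.7 358.1  93.9] rot [ 1.8e+02 -1.0e-01 -6.7e+00] F [ 0.1 -0.1  0.2] w 0.0001
[0.50859526 0.18494927 0.09513054]
```

View pics/s5c.png

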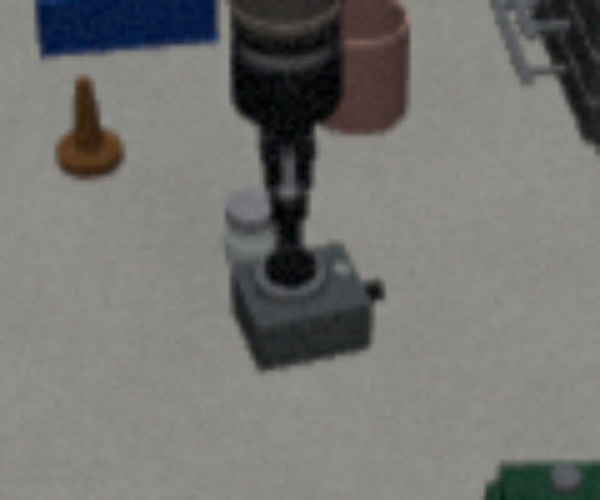

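The side crop shows the fingertips at about (290,245), just above the button. I'll correct 6 mm left and come down slowly.

Request:
play_rows([
  [0, -0.006, 0.008, 0, 0, 0, 0],
  [0, 0, 0.006, 0, 0, 0, 0],
  [0, 0, 0.003, 0, 0, 0, 0],
  [0, 0, 0.003, 0, 0, 0, 0],
  [0, 0, 0.002, 0, 0, 0, 0],
  [0, 0, 0, 0, 0, 0, 0],
])

```text
time: 14.25
ee_pos: [0.5072, 0.1914, 0.0713]
ee_rot: [180.0, 0.0, -6.6]
contact_force: [-0.8, -0.0, 1.1]
grip_width: -0.0002
```

Request:
play_rows([
  [0, 0, 0.002, 0, 0, 0, 0],
  [0, 0, 0.002, 0, 0, 0, 0],
  [0, 0, 0, 0, 0, 0, 0],
])

```text
time: 14.55
ee_pos: [0.5073, 0.1914, 0.0674]
ee_rot: [180.0, -0.0, -6.6]
contact_force: [-0.1, -0.7, 3.6]
grip_width: 0.0001
```

Request:
play_rows([
  [0, 0, 0.002, 0, 0, 0, 0],
  [0, 0, 0.001, 0, 0, 0, 0],
  [0, 0, 0.001, 0, 0, 0, 0],
  [0, 0, 0, 0, 0, 0, 0],
])

```text
time: 14.95
ee_pos: [0.5074, 0.1915, 0.0658]
ee_rot: [179.9, -0.0, -6.6]
contact_force: [-6.0, -4.0, 21.8]
grip_width: 0.0003
```

The force jumped from the spring range (3.6 N) to 22 N, so the button is bottomed. I'll hold briefly, then release and move clear.

Request:
play_rows([
  [0, 0, 0, 0, 0, 0, 0],
  [0, 0, -0.005, 0, 0, 0, 0],
  [0, 0, -0.015, 0, 0, 0, 0],
  [0, 0, -0.04, 0, 0, 0, 0],
  [0, 0, -0.05, 0, 0, 0, 0],
  [0, 0, -0.05, 0, 0, 0, 0],
  [-0.04, 0, 0, 0, 0, 0, 0],
  [-0.04, 0, 0, 0, 0, 0, 0],
  [0, 0, 0, 0, 0, 0, 0],
  [0, 0, 0, 0, 0, 0, 0],
])

```text
time: 15.95
ee_pos: [0.4275, 0.2007, 0.2238]
ee_rot: [180.0, -0.1, -6.5]
contact_force: [1.3, -0.2, -0.5]
grip_width: 0.0005
```

Run:
```python
from h import *
st(); kn('side',.01,.08,-.065,-.005); kn('top',.01,.08,-.065,-.005)
c=cam('side'); Q=pts(c); m=(c['z_map']>0)&(np.hypot(Q[...,0]-.509,Q[...,1]-.19)<.014)&(Q[...,2]>.05)&(Q[...,2]<.09); print('button z',m.sum(),np.median(Q[m][:,2]))
S=dict(np.load('pics/side1.npz'));Q=pts(S); m=(np.hypot(Q[...,0]-.509,Q[...,1]-.19)<.014)&(Q[...,2]>.05)&(Q[...,2]<.09); print('before',m.sum(),np.median(Q[m][:,2]))
cv2.imwrite('pics/end.png',c['color'][:,:,::-1])
```

```text
t 15.95 own mm [-91.3 365.4 223.8] rot [ 1.8e+02 -1.0e-01 -6.5e+00] F [ 1.3 -0.2 -0.5] w 0.0005
side 129 knob own mm [ 44.4 -31.9 192.7] rms 0.0014625858857670404
top 152 knob own mm [ 43.1 -32.7 190.5] rms 0.001213044241620027
button z 39 0.07307247550812943
before 39 0.07311520357028392
```

View pics/end.png

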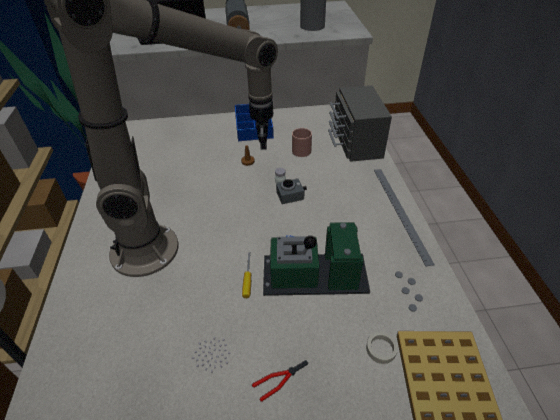

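The final view shows the lever in third with the knob at (310,242), the arm clear, and the bystanders in view where they were. The button is back at its original height, so I'm handing in.

```bash
python3 -c "
from cell import ctrl
print(ctrl.close_job())"
```

```text
the job is handed in; nothing more can be done
None
```

The mill is in third gear, the start button was pressed and came back up, and I handed the job in at about 16 s on the robot's clock. The hand-in gives no verdict, so the checks below are my own.

**What I did:** With the closed fingers I nudged the knob back about 8 mm into the crossing channel. I then pushed it across to the right leg and forward to the stop. After that I pressed the button and moved the arm clear. Every force I read while pushing the lever was under 6 N. The button push peaked at about 22 N at the bottom of its travel, at a fingertip height of 65.8 mm.

**Last checks:**
- **Lever:** the knob measured about 43–44 mm forward and 32–33 mm right of the H centre, at 191–193 mm height. Third home is 42, 33 and 191 mm, so the 1–2 mm differences are within camera calibration. The force also rose when it met the stop.
- **Button:** it is back at 73.1 mm, the same as before the press. I could not read its travel directly; the bottoming is inferred from the force jump and the fingertip height.
- **Other things:** the arm is clear, and the bystanders visible in the last picture look unmoved. The spool was hidden behind the mill in that view, and I did not measure any of them.

No check failed. Two measurements during the crossing were off: two knob fits picked up the gripper, so I discarded them and remeasured.

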